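# Gauge a microscope slider and hold it up to the inspection camera

## Task

Check the thickness of the metal microscope slider lying in the gauge: gently press the gauge's knob down until its foot sits on the slider, then let it spring back up. Then draw the slider out endways from under the foot and hold it in front of the upward-leaning inspection camera so that the slider's window is centred on the lens axis, 100 mm from the lens, with the slider's flat face square to the lens and its length running sideways to the camera (parallel to the camera's tilt axis, either way round). Finish while holding it there, still, in the gripper, and leave the dropper bottle and the objective canister that stand beside the gauge upright.

Things in the scene. Friction and masses are not known exactly. Their poses are not given: they have to be found in the camera images.
- gauge: Thickness gauge, fixed to the desk: grey base plate 60 mm (x) by 200 mm (y, from -85 to +115) by 6 mm, with two steel rests on it whose tops are 18 mm up: one 34 x 34 mm at y=+68 under the foot, one 14 x 14 mm, narrower than the slider, at y=-66. A column at y=+102 carries a head block (y 55 to 117 mm, z 68 to 90 mm, x -14 to +14, a dial sticks out of it to x=-24). Origin on the desk, y towards the column. The slider lies on both rests
- gauge_foot (a joint): Descent of the gauge's foot (a steel disc 12 mm in diameter, on the axis of the knob) and knob in m: 0 raised (foot 48 mm above the desk, 20 mm above the slider), 0.020 when the foot sits on the 10 mm slider, 0.024 at the end of its travel. A spring pushes it back up: about 2 N at the top, 6 N at 0.020
- gauge_knob_top (a point): Centre of the flat top of the gauge's black round knob (26 mm diameter), 126 mm above the desk when raised, at x=0, y=+68 mm of the gauge; press straight down. It moves with the foot
- slider: The slider, a loose bare-metal strip 24 mm (x, wide) by 160 mm (y, long) by 10 mm (z, thick), about 70 g; origin at the centre of its underside. Its +y end lies under the gauge's foot
- slider_center (a point): Centre of the slider, half-way up its thickness (underside to here 5 mm); axes as the slider's: y along its length, z out of its flat face. Free to grasp across its 24 mm width near here and on towards -y as far as -25 mm, with room below the strip down to the base plate
- slider_window (a point): Centre of the slider's round glazed window (14 mm diameter, right through), at y=-50 mm from the slider's centre, half-way up its thickness
- camera_stand: Fixed stand of the inspection camera, base 84 x 84 x 10 mm, with a yoke 66 mm high; origin on the desk under its centre, its front is -x
- camera_head: The camera itself in the yoke: origin at the centre of the lens front (about 88 mm above the desk), z points out of the lens along its axis, upwards and leaning 25 degrees from vertical towards the stand's front; y is level, the tilt axis (sideways). A white ring of 50 mm diameter surrounds the lens
- dropper (a point): Bystander: centre of the standing dropper bottle, 42 x 41 x 110 mm, loose; z along the bottle
- canister (a point): Bystander: centre of the standing objective canister with black foot and clear top, 39 mm diameter, 66 mm high, loose, on the robot's side of the work (another one at the back of the desk is fixed); z along it

How it is judged:
By the outcome, as a careful person would: the job done as asked, in the order asked, and still so for the second after the job is handed in, while the arm keeps its last pose, push and grip.
It also fails if it takes over 51 s, if anything falls off the work surface, if the arm or the gripper's body presses on something with over 40 N, if the wrist force passes 120 N, or if a joint passes its speed limit or range.

## Robot

A 7-joint arm with a two-finger parallel gripper is mounted at the origin on a cart in front of the work surface, level with it; the furniture and walls round the work are solid. World frame = base frame: x ahead of the robot, y to its left, z up, the work surface at z = 0. Lengths are in mm, angles in rad, forces in N, time in s.
With the tool pointing down it reaches from about 425 to 975 mm from the base axis. Payload 16.7 kg.
Tool frame: the origin (TCP) lies midway between the tips of the shut fingers; the grasp point (between the pads) lies 19 mm behind it (bot.pinch_z is the distance from the TCP to the grasp point, in mm); z points along the fingers, y is the line along which they close (so a half turn about z gives the same grasp; the last joint's range is limited). The gripper opens to 85 mm and grips with 20 to 120 N. Pads are 22 mm wide; open, the fingers measure 114 mm over their backs; the gripper's body (76 mm by 85 mm) begins 54 mm behind the grasp point. The pads swing forward as they close: fully open they stand 13 mm farther back than shut.
Start: joints at [-1.306, 0.426, 0.074, 1.606, -0.034, 1.111, -0.067], TCP at [271.412, 617.99, 231.302] pointing down, gripper open.
Joint ranges: [-2.85, 2.85], [-0.5, 2.14], [-1.23, 1.37], [0.21, 2.46], [-1.02, 4.16], [0.16, 2.05], [-2.73, 2.73]. Speed limits (rad/s): [1.89, 1.89, 2.39, 2.39, 3.01, 3.01, 3.01].

## Interface

Orientations are given as a unit quaternion [w, x, y, z].
In Python, from rig import bot gives the robot as it stands.
- The arm moves only by the tool step_arm, never from a script. Its arguments are lists of equal length, an entry for each row: "dp": the shift along the tool's x, y, z in mm, a list of three; "delta_rot": the turn, a rotation vector about the tool's x, y, z in rad, a list of three; "grip": the closure, from -1 (fully open) to 1 (shut), so that 0 is half open. A call has 1 to 20 rows; each row is the pose to reach, as a shift and turn from the pose commanded when the call began, along the tool's axes at that moment; what a row does not reach only later rows make up. A row lasts 1/8 s, in which the tool goes at most 62.5 mm and 10.7 degrees, less where a joint would pass 70% of its speed; a pose out of reach is approached as far as the arm can. A call with a gripper value outside its range is refused whole. The fingers move at their own pace and stop on an object; the grip force is fixed at half the most. Time passes only in rows, so rows that repeat a pose let the fingers close. It gives the time, the measured TCP pose, the force, the opening and the grip force at its end, in the units of the state.
- bot.read_state(): the state, without advancing time (a new reading comes with each control period).
- bot.read_camera(name): name is "side" or "top"; returns a dict with "pixels" (400x640x3 uint8, blue, green, red), "fx", "fy", "cx", "cy" (pixels), "k1" (the pictures are not rectified: a ray, as slopes to the right and down, at radius r is drawn at 1 + k1 r^2 times it, then the intrinsics apply), "camera_from_world" (4x4, takes a point from world to camera coordinates). Camera axes: x right, y down, z forward; pixel columns grow to the right and rows downward; lengths in mm; the calibration is good to about 2 mm. A picture is of the moment at which its call begins. There is no depth.
- bot.finish_job(): hands the job in; it is judged then, once.
The state is a dict: "clock": time; "joints": joint angles; "qvel": joint speeds; "effort": joint torques, N m; "ee_pos": TCP position; "eef_rot": TCP orientation; "force": force on the tool from outside, world axes, zero at the start; "moment": the same for the moment, N m; "gripper_width": opening from 0.0 (shut) to 1.0 (fully open); "grip_force": force on a finger pad.
Only numpy, scipy, OpenCV 4.12 (cv2) and the standard library are available. Lean on these libraries where they do the work, as an engineer would, in place of code of your own. Each camera call takes 0.05 s, during which the arm holds its last target. There are 200 camera calls.

## Working session

There is one attempt and no reset: what is moved stays moved. The work goes in short steps, Python scripts to look and compute and a tool call to move; the robot and the scene stay as the last step left them, time stands still between calls to the robot, and variables do not carry over. Pictures are saved under pics/ and viewed, at most 10 in all, crops included, and the job is handed in when it is done.

Besides the shell and the picture viewer there is one more tool, called after "Emit:" as name(argument=value, ...), one argument or row to a line, values as JSON. step_arm: Moves the arm, as the interface text tells. Its arguments: {"type":"object","properties":{"dp":{"type":"array"},"delta_rot":{"type":"array"},"grip":{"type":"array"}},"required":["dp","delta_rot","grip"]}

```bash
mkdir -p pics; ls; cat > h.py <<'E'
import numpy as np, cv2
from scipy.spatial.transform import Rotation as R
from rig import bot
def K(c): return np.array([[c['fx'],0,c['cx']],[0,c['fy'],c['cy']],[0,0,1.]])
def proj(c,P):
    T=np.array(c['camera_from_world']); p=np.atleast_2d(P)@T[:3,:3].T+T[:3,3]
    s=p[:,:2]/p[:,2:]; s=s*(1+c['k1']*(s**2).sum(1,keepdims=True))
    return s*[c['fx'],c['fy']]+[c['cx'],c['cy']]
def ray(c,uv):
    T=np.array(c['camera_from_world'])
    s=cv2.undistortPoints(np.array(uv,float).reshape(-1,1,2),K(c),np.array([c['k1'],0,0,0.])).reshape(-1,2)
    d=np.c_[s,np.ones(len(s))]@T[:3,:3]; return -T[:3,:3].T@T[:3,3],d
def plane(c,uv,z):
    o,d=ray(c,uv); return o+d*((z-o[2])/d[:,2:])
def tri(c1,a,c2,b):
    A=np.zeros((3,3));v=np.zeros(3)
    for c,p in((c1,a),(c2,b)):
        o,d=ray(c,p); d=d[0]/np.linalg.norm(d[0]); M=np.eye(3)-np.outer(d,d); A+=M; v+=M@o
    return np.linalg.solve(A,v)
def rel(pos,Rm,fr=None):
    "shift and turn from measured/commanded pose to target in tool axes"
    s=bot.read_state(); 
    p,r=fr if fr else (np.array(s['ee_pos']),R.from_quat(s['eef_rot'],scalar_first=True))
    return np.round(r.inv().apply(np.array(pos)-p),1),np.round((r.inv()*Rm).as_rotvec(),3)
E
python3 - <<'E'
from h import *
for n in('side','top'):
    c=bot.read_camera(n); cv2.imwrite(f'pics/{n}0.png',c['pixels']); np.save(f'{n}0.npy',c,allow_pickle=True)
    T=np.array(c['camera_from_world']); print(n,c['fx'],c['k1'],(-T[:3,:3].T@T[:3,3]).round(),T[:3,:3].round(2).tolist())
s=bot.read_state();print(s['ee_pos'],s['eef_rot'],s['clock'],s['gripper_width'],bot.pinch_z)
E
```

```text
pics
side 419.2327338143036 0.012479693172848954 [  60. -137.  783.] [[0.26, -0.97, 0.0], [-0.74, -0.2, -0.65], [0.63, 0.16, -0.76]]
top 379.4765213571192 -0.09245071341106985 [483.   9. 942.] [[0.0, -1.0, 0.01], [-0.99, -0.01, -0.14], [0.14, -0.01, -0.99]]
[271.26906495 617.66878939 230.65696192] [-7.70204173e-05  2.05446444e-01  9.78668169e-01 -6.06905375e-04] 0.1 0.9984916045559904 18.700000000000003
```

View pics/side0.png

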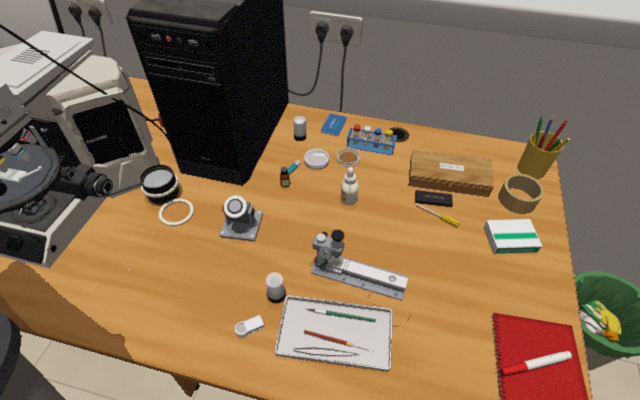

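View pics/top0.png

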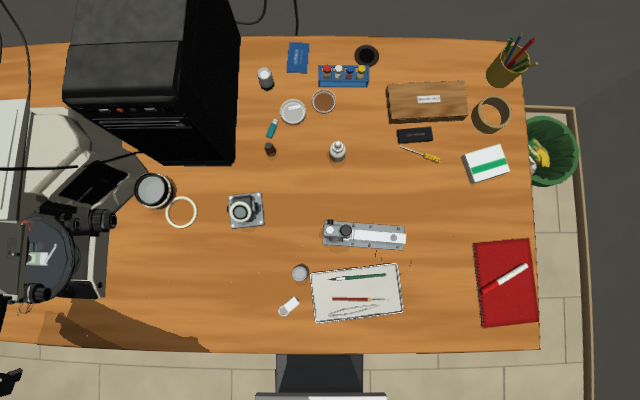

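```bash
python3 - <<'E'
from h import *
t=np.load('top0.npy',allow_pickle=True).item();s=np.load('side0.npy',allow_pickle=True).item()
a=cv2.resize(t['pixels'][180:260,220:420],None,fx=4,fy=4,interpolation=2)
b=cv2.resize(s['pixels'][185:305,210:410],None,fx=4,fy=4,interpolation=2)[:, :]
b=cv2.resize(s['pixels'][190:300,215:410],None,fx=2.5,fy=2.5,interpolation=2)
im=np.zeros((320+275,800,3),np.uint8); im[:320]=a; im[320:,:b.shape[1]]=b[:275]
cv2.imwrite('pics/z0.png',im)
E
```

```text
(no output)
```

View pics/z0.png

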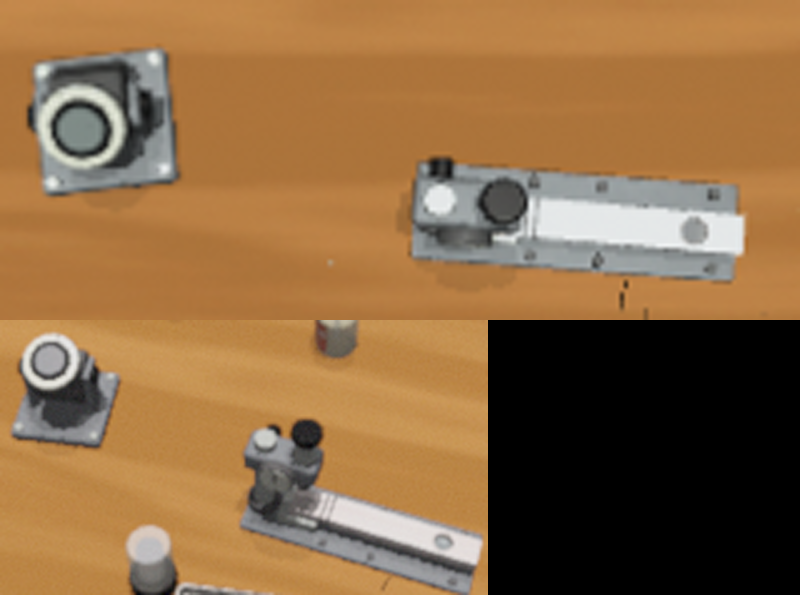

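```bash
cat > m.py <<'E'
from h import *
t=np.load('top0.npy',allow_pickle=True).item();s=np.load('side0.npy',allow_pickle=True).item()
zt=lambda u,v:((u+.5)/4-.5+220,(v+.5)/4-.5+180)
zs=lambda u,v:((u+.5)/2.5-.5+215,(v-320+.5)/2.5-.5+190)
def ring(c,u,v,r,thr=190):
    u,v=int(u),int(v); g=cv2.resize(c['pixels'][v-r:v+r,u-r:u+r].min(2),None,fx=8,fy=8,interpolation=2)
    cs,_=cv2.findContours((g>thr).astype(np.uint8),0,1); k=max(cs,key=cv2.contourArea)
    e=cv2.fitEllipse(cv2.convexHull(k)); print('ring',np.array(e[1])/8)
    return ((e[0][0]+.5)/8-.5+u-r,(e[0][1]+.5)/8-.5+v-r)
kt,ks=zt(503,199),zs(307,432)
print('knob',plane(t,kt,126),plane(s,ks,126),tri(t,kt,s,ks))
wt,ws=zt(695,230),zs(443,541)
print('win',plane(t,wt,28),plane(s,ws,28),tri(t,wt,s,ws))
g=plane(t,[zt(*q) for q in((418,161),(739,185),(732,280),(413,257))],6);print(g.round(1))
b=plane(t,[zt(*q) for q in((35,64),(162,50),(178,180),(44,193))],10);print(b.round(1),b.mean(0))
sl=plane(t,[zt(*q) for q in((744,214),(742,254))],28);print('slider end',sl)
for thr in(150,180):
    rt=ring(t,*zt(82,127),16,thr);rs=ring(s,*zs(50,362),16,thr);print(rt,rs,tri(t,rt,s,rs))
def yaw(v): return np.arctan2(v[1],v[0])
print('gauge yaw',yaw(g[0]-g[1])-np.pi/2,yaw(g[3]-g[2])-np.pi/2,yaw(g[0]-g[3]),yaw(g[1]-g[2]))
print('cam yaw',yaw(b[0]-b[1])-np.pi/2,yaw(b[3]-b[2])-np.pi/2,yaw(b[0]-b[3]),yaw(b[1]-b[2]))
print('can',plane(t,(300,273),66),'dropper',plane(t,(337.5,147),110))
E
python3 m.py
```

```text
knob [[541.06550191 -51.69167247 126.        ]] [[536.62472766 -52.68331037 126.        ]] [541.48148492 -52.0112548  119.39287156]
win [[ 529.68771636 -175.16040241   28.        ]] [[ 528.90500352 -173.5064384    28.        ]] [ 529.47401992 -174.36689314   27.62352962]
[[ 572.9   -8.1    6. ]
 [ 558.8 -207.7    6. ]
 [ 500.  -202.1    6. ]
 [ 513.7   -5.2    6. ]]
[[631.9 231.1  10. ]
 [641.1 151.7  10. ]
 [560.  139.7  10. ]
 [551.4 222.6  10. ]] [596.07512022 186.26571723  10.        ]
slider end [[ 539.41024315 -205.29108535   28.        ]
 [ 515.25065572 -203.52325431   28.        ]]
ring [22.2446003  27.35067749]
ring [21.68384933 23.45148468]
(238.1587677001953, 213.75376319885254) (234.79177856445312, 205.87050819396973) [578.42612339 185.80169389  90.31810747]
ring [19.97546768 21.10132599]
ring [20.92464066 22.69093323]
(239.5757541656494, 211.24350929260254) (234.79003524780273, 205.85967254638672) [584.10646985 186.48714039  83.59043446]
gauge yaw -0.07070492848833099 -0.06931880940006696 -0.04885473199350027 -0.09625830529521925
cam yaw 0.11543475277153026 0.10358099628532025 0.10537673715699011 0.146194670951466
can [[445.19088809  47.65687167  66.        ]] dropper [[728.72675173 -36.02026993 110.        ]]
```

```bash
cat >> h.py <<'E'
def down(yaw):
    z=np.array([0,0,-1.]);y=np.array([np.cos(yaw),np.sin(yaw),0]);return R.from_matrix(np.c_[np.cross(y,z),y,z])
E
python3 - <<'E'
from h import *
print(rel([540.6,-52.3,170],down(-.07)))
E
```

```text
(array([-516. , -505. ,   61.3]), array([-1.000e-03,  1.000e-03,  1.227e+00]))
```

Emit:
step_arm(
  dp=[
    [-516,-505,61],
    [-516,-505,61],
    [-516,-505,61],
    [-516,-505,61],
    [-516,-505,61],
    [-516,-505,61],
    [-516,-505,61],
    [-516,-505,61],
    [-516,-505,61],
    [-516,-505,61],
    [-516,-505,61],
    [-516,-505,61],
    [-516,-505,61],
    [-516,-505,61],
    [-516,-505,61],
    [-516,-505,61],
    [-516,-505,61],
    [-516,-505,61],
  ],
  delta_rot=[
    [0,0,1.227],
    [0,0,1.227],
    [0,0,1.227],
    [0,0,1.227],
    [0,0,1.227],
    [0,0,1.227],
    [0,0,1.227],
    [0,0,1.227],
    [0,0,1.227],
    [0,0,1.227],
    [0,0,1.227],
    [0,0,1.227],
    [0,0,1.227],
    [0,0,1.227],
    [0,0,1.227],
    [0,0,1.227],
    [0,0,1.227],
    [0,0,1.227],
  ],
  grip=[1,1,1,1,1,1,1,1,1,1,1,1,1,1,1,1,1,1],
)

```text
clock: 2.35
ee_pos: [540.8, -51.6, 170.4]
eef_rot: [0.0, 0.731, 0.682, 0.0]
force: [0.1, -0.5, -0.4]
gripper_width: 0.002
grip_force: 0.0
```

Emit:
step_arm(
  dp=[
    [0,0,20],
    [0,0,38],
    [0,0,42],
    [0,0,45],
    [0,0,48],
    [0,0,51],
    [0,0,54],
    [0,0,57],
    [0,0,59],
    [0,0,60],
    [0,0,60],
  ],
  delta_rot=[
    [0,0,0],
    [0,0,0],
    [0,0,0],
    [0,0,0],
    [0,0,0],
    [0,0,0],
    [0,0,0],
    [0,0,0],
    [0,0,0],
    [0,0,0],
    [0,0,0],
  ],
  grip=[1,1,1,1,1,1,1,1,1,1,1],
)

```text
clock: 3.72
ee_pos: [540.9, -52.0, 110.4]
eef_rot: [0.0, 0.731, 0.682, -0.0]
force: [-1.7, -0.7, 4.3]
gripper_width: 0.004
grip_force: 2.5
```

```bash
python3 - <<'E'
from h import *
s=bot.read_camera('side'); t=bot.read_camera('top')
b=cv2.resize(s['pixels'][190:300,215:410],None,fx=4,fy=3,interpolation=2)
b=cv2.resize(s['pixels'][150:300,240:440],None,fx=3,fy=3,interpolation=2)
cv2.imwrite('pics/p1.png',b); print(bot.read_state()['force'])
E
```

```text
[-0.10116251 -1.71160664  4.62376082]
```

View pics/p1.png

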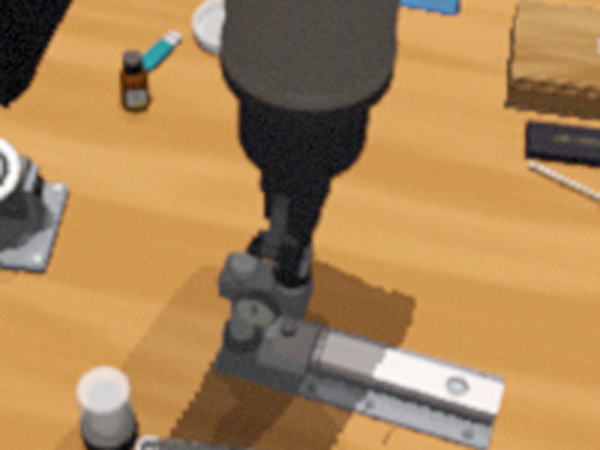

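The fingertips are on the knob (about (295,285) in the crop), and the spring pushes back with 4.5 N. I'll press on slowly.

Emit:
step_arm(
  dp=[
    [0,0,1],
    [0,0,2],
    [0,0,3],
    [0,0,3.5],
    [0,0,4],
    [0,0,4],
  ],
  delta_rot=[
    [0,0,0],
    [0,0,0],
    [0,0,0],
    [0,0,0],
    [0,0,0],
    [0,0,0],
  ],
  grip=[1,1,1,1,1,1],
)

```text
clock: 4.58
ee_pos: [540.9, -52.0, 106.4]
eef_rot: [0.0, 0.731, 0.682, 0.0]
force: [-0.7, -1.4, 6.1]
gripper_width: 0.0
grip_force: 2.9
```

Emit:
step_arm(
  dp=[
    [0,0,0.3],
    [0,0,0.6],
    [0,0,0.6],
  ],
  delta_rot=[
    [0,0,0],
    [0,0,0],
    [0,0,0],
  ],
  grip=[1,1,1],
)

```text
clock: 4.95
ee_pos: [540.9, -52.0, 106.1]
eef_rot: [0.0, 0.731, 0.682, 0.0]
force: [-2.0, -1.7, 10.4]
gripper_width: -0.001
grip_force: 5.1
```

Emit:
step_arm(
  dp=[
    [0,0,0.2],
    [0,0,0.2],
    [0,0,-5],
    [0,0,-15],
    [0,0,-30],
    [0,0,-55],
    [0,0,-55],
    [-50,-1.5,-55],
    [-88,-2.7,-55],
    [-88,-2.7,-55],
    [-88,-2.7,0],
    [-88,-2.7,46],
    [-88,-2.7,46],
    [-88,-2.7,46],
  ],
  delta_rot=[
    [0,0,0],
    [0,0,0],
    [0,0,0],
    [0,0,0],
    [0,0,0],
    [0,0,0],
    [0,0,0],
    [0,0,0],
    [0,0,0],
    [0,0,0],
    [0,0,0],
    [0,0,0],
    [0,0,0],
    [0,0,0],
  ],
  grip=[1,1,1,1,1,1,0,0,0,0,0,0,0,0],
)

```text
clock: 6.7
ee_pos: [532.6, -139.4, 61.0]
eef_rot: [0.0, 0.731, 0.682, 0.0]
force: [0.4, 0.8, 0.4]
gripper_width: 0.497
grip_force: 0.0
```

```bash
python3 - <<'E'
from h import *
s=bot.read_camera('side'); t=bot.read_camera('top')
np.save('s1.npy',s,allow_pickle=True)
b=cv2.resize(s['pixels'][180:310,300:430],None,fx=4,fy=4,interpolation=2)
cv2.imwrite('pics/p2.png',b)
sl=lambda P:((proj(s,P)+.5-[300,180])*4).round()
print('tcp', sl(bot.read_state()['ee_pos']),bot.read_state()['ee_pos'])
c=np.array([533,-124.7,28]);y=np.array([.07,.9976,0]);x=np.array([.9976,-.07,0])
print('pred corners',sl([c-80*y+12*x,c-80*y-12*x,c-50*y]))
E
```

```text
tcp [[313. 338.]] [ 533.05913298 -139.42342572   61.55844495]
pred corners [[434. 391.]
 [425. 431.]
 [372. 394.]]
```

View pics/p2.png

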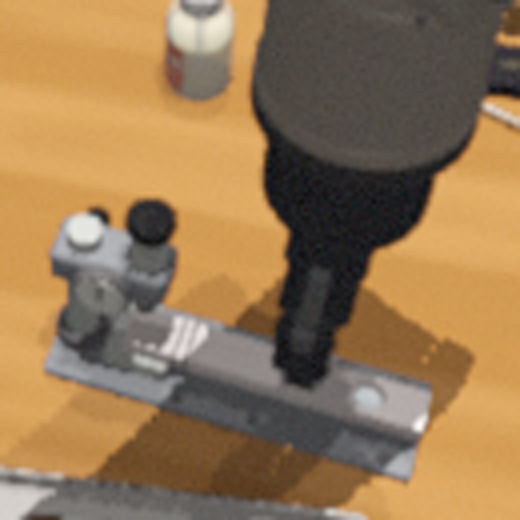

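The knob has sprung back and the slider is still in place (window at (370,398) in the crop), with the fingers astride it. I'll descend and grip.

Emit:
step_arm(
  dp=[
    [0,0,25],
    [0,0,42],
    [0,0,50],
    [0,0,53],
    [0,0,53],
    [0,0,53],
    [0,0,53],
    [0,0,53],
    [0,0,53],
    [0,0,53],
  ],
  delta_rot=[
    [0,0,0],
    [0,0,0],
    [0,0,0],
    [0,0,0],
    [0,0,0],
    [0,0,0],
    [0,0,0],
    [0,0,0],
    [0,0,0],
    [0,0,0],
  ],
  grip=[0,0,0,0,0,0.8,0.8,0.8,0.8,0.8],
)

```text
clock: 8.05
ee_pos: [532.3, -139.6, 7.4]
eef_rot: [0.0, 0.732, 0.682, 0.0]
force: [-1.6, -0.1, 7.8]
gripper_width: 0.265
grip_force: 58.8
```

Emit:
step_arm(
  dp=[
    [0,0,-2],
    [0,0,-5],
    [-5,0,-6],
    [-15,0,-6],
    [-30,0,-6],
    [-50,0,-6],
    [-70,0,-6],
    [-80,0,-6],
    [-80,0,-6],
    [-80,0,-30],
    [-80,0,-80],
    [-80,0,-130],
    [-80,0,-130],
    [-80,0,-130],
  ],
  delta_rot=[
    [0,0,0],
    [0,0,0],
    [0,0,0],
    [0,0,0],
    [0,0,0],
    [0,0,0],
    [0,0,0],
    [0,0,0],
    [0,0,0],
    [0,0,0],
    [0,0,0],
    [0,0,0],
    [0,0,0],
    [0,0,0],
  ],
  grip=[0.8,0.8,0.8,0.8,0.8,0.8,0.8,0.8,0.8,0.8,0.8,0.8,0.8,0.8],
)

```text
clock: 9.8
ee_pos: [526.3, -218.3, 136.4]
eef_rot: [-0.0, 0.731, 0.682, 0.0]
force: [-0.5, -0.6, -1.9]
gripper_width: 0.266
grip_force: 59.0
```

```bash
python3 - <<'E'
from h import *
s=bot.read_camera('side'); t=bot.read_camera('top')
np.save('s2.npy',s,allow_pickle=True);np.save('t2.npy',t,allow_pickle=True)
st=bot.read_state(); p=np.array(st['ee_pos']); r=R.from_quat(st['eef_rot'],scalar_first=True); print(p,st['gripper_width'],st['grip_force'])
# expected slider in the tool frame: grasp y=-15, centre z 15.6 above tcp at grasp
for n,c,(u0,v0) in(('s',s,(280,130)),('t',t,(340,160))):
    u,v=proj(c,p+r.apply([-30,0,-15]))[0].astype(int); u0,v0=max(0,u-62),max(0,v-62)
    cv2.imwrite(f'pics/{n}2.png',cv2.resize(c['pixels'][v0:v0+125,u0:u0+125],None,fx=3.2,fy=3.2,interpolation=2)); print(n,u0,v0,c['pixels'].shape)
a=[cv2.imread(f'pics/{n}2.png') for n in 'st']; h=min(i.shape[0] for i in a); cv2.imwrite('pics/p3.png',np.hstack([i[:h] for i in a]))
E
```

```text
[ 525.79850518 -218.56841019  135.63293403] 0.26845998315672853 59.02193069458008
s 380 193 (400, 640, 3)
t 377 174 (400, 640, 3)
```

View pics/p3.png

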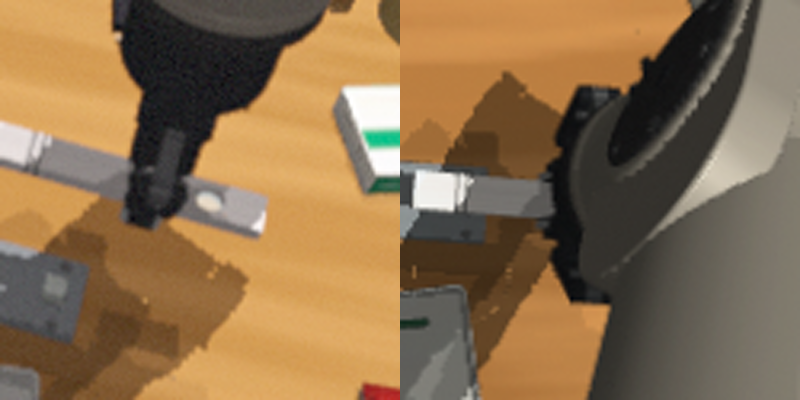

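The slider is held level: window at crop (209,202) in the side view, far end at about (267,210).

```bash
cat > w.py <<'E'
from h import *
s=np.load('s2.npy',allow_pickle=True).item();t=np.load('t2.npy',allow_pickle=True).item()
p=np.array([526.0,-218.4,136.1]); r=down(-.07)
px=np.array([(q[0]+.5,q[1]+.5) for q in((209,202),(267,207),(262,237))])/3.2-.5+[380,193]
w=plane(s,px,156.6); print('tool frame',r.inv().apply(w-p).round(1))
pred=p+r.apply([[-35,0,-20.5],[-65,12,-20.5],[-65,-12,-20.5],[95,12,-20.5],[95,-12,-20.5]])
print('pred side crop',((proj(s,pred)-[380,193]+.5)*3.2).round()); print('pred top crop',((proj(t,pred)-[377,174]+.5)*3.2).round())
E
python3 w.py
python3 - <<'E'
exec(open('m.py').read().split("kt,ks")[0])
for thr in(165,180,195,205):
    rt=ring(t,*zt(82,127),16,thr);rs=ring(s,*zs(50,362),16,thr);print(thr,plane(t,rt,88),plane(s,rs,88))
E
```

```text
tool frame [[-33.6  -4.8 -20.5]
 [-64.3   2.4 -20.5]
 [-63.9 -18.2 -20.5]]
pred side crop [[213. 196.]
 [271. 194.]
 [266. 229.]
 [ -9. 119.]
 [-19. 150.]]
pred top crop [[212. 203.]
 [257. 188.]
 [256. 225.]
 [ 16. 170.]
 [ 14. 207.]]
ring [20.46572113 21.54076004]
ring [21.29449654 23.06809616]
165 [[583.53883771 185.57708011  88.        ]] [[580.76590011 184.53238904  88.        ]]
ring [19.97546768 21.10132599]
ring [20.92464066 22.69093323]
180 [[583.61048338 185.512961    88.        ]] [[580.78591096 184.51714534  88.        ]]
ring [19.27274895 20.54528427]
ring [20.42783928 22.25418663]
195 [[583.69929094 185.36170941  88.        ]] [[580.85330783 184.54012513  88.        ]]
ring [12.42423344 18.14880371]
ring [20.02041626 21.82740974]
205 [[588.41568702 179.83779588  88.        ]] [[580.83592082 184.49390923  88.        ]]
```

```bash
python3 - <<'E'
from h import *
s=np.load('s2.npy',allow_pickle=True).item()
p=np.array([526.0,-218.4,136.1]); r=down(-.07)
im=cv2.resize(s['pixels'][220:275,345:475],None,fx=6,fy=6,interpolation=2)
f=lambda P:np.int32((proj(s,p+r.apply(P))-[345,220]+.5)*6)
cv2.polylines(im,[f([[-65,12,-20.5],[-65,-12,-20.5],[95,-12,-20.5],[95,12,-20.5]])],True,(0,0,255),1)
cv2.polylines(im,[f([[-65,-12,-10.5],[95,-12,-10.5]])],False,(0,255,0),1)
cv2.imwrite('pics/p4.png',im)
E
```

```text
(no output)
```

View pics/p4.png

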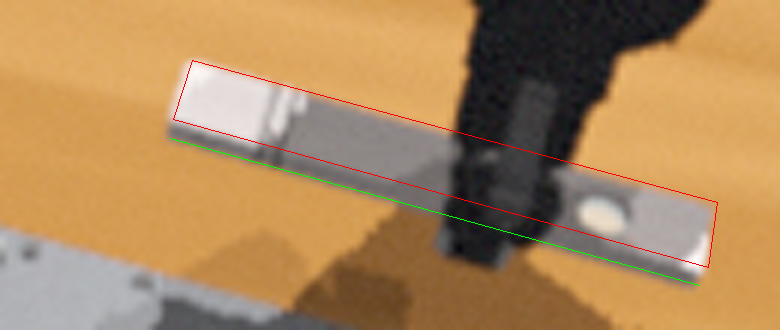

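```bash
cat > tgt.py <<'E'
from h import *
L=np.array([583.7,185.3,88.]); ya=.108; W=np.array([-34.3,0,-15.5])
a=np.array([-np.sin(np.radians(25))*np.cos(ya),-np.sin(np.radians(25))*np.sin(ya),np.cos(np.radians(25))])
x=np.array([-np.sin(ya),np.cos(ya),0]); z=-a; RT=R.from_matrix(np.c_[x,np.cross(z,x),z])
def tcp(d): return L+d*a-RT.apply(W)
E
python3 - <<'E'
from tgt import *
print(tcp(100),tcp(160)); print(rel(tcp(160),RT),rel(tcp(100),RT))
E
```

```text
[544.49961965 215.55083578 164.583008  ] [519.29026284 212.81759011 218.96147523]
(array([429.9, -36.6, -83.1]), array([-0.437,  0.038, -0.175])) (array([434.4, -11.5, -28.8]), array([-0.437,  0.038, -0.175]))
```

Emit:
step_arm(
  dp=[
    [0,0,-50],
    [0,0,-83],
    [50,-5,-83],
    [100,-10,-83],
    [150,-14,-83],
    [200,-18,-83],
    [250,-22,-83],
    [300,-26,-83],
    [350,-30,-83],
    [400,-35,-83],
    [425,-36.6,-83],
    [430,-36.6,-83],
    [430,-36.6,-83],
    [430,-36.6,-83],
    [430,-36.6,-83],
    [430,-36.6,-83],
  ],
  delta_rot=[
    [0,0,0],
    [0,0,0],
    [0,0,0],
    [-0.08,0.007,-0.03],
    [-0.16,0.014,-0.06],
    [-0.24,0.021,-0.09],
    [-0.32,0.028,-0.12],
    [-0.38,0.033,-0.15],
    [-0.437,0.038,-0.175],
    [-0.437,0.038,-0.175],
    [-0.437,0.038,-0.175],
    [-0.437,0.038,-0.175],
    [-0.437,0.038,-0.175],
    [-0.437,0.038,-0.175],
    [-0.437,0.038,-0.175],
    [-0.437,0.038,-0.175],
  ],
  grip=[0.8,0.8,0.8,0.8,0.8,0.8,0.8,0.8,0.8,0.8,0.8,0.8,0.8,0.8,0.8,0.8],
)

```text
clock: 11.9
ee_pos: [520.0, 211.8, 219.8]
eef_rot: [0.146, 0.652, 0.726, 0.161]
force: [-0.6, -0.5, -0.1]
gripper_width: 0.266
grip_force: 59.0
```

```bash
python3 - <<'E'
from tgt import *
print(bot.read_state()['ee_pos'],bot.read_state()['grip_force'],rel(tcp(100),RT))
E
```

```text
[519.97863793 211.75650665 219.78226893] 59.041680693626404 (array([ 1.2, -1. , 60.5]), array([ 0.002,  0.001, -0.001]))
```

Emit:
step_arm(
  dp=[
    [0.5,-0.5,20],
    [0.9,-0.7,40],
    [0.9,-0.7,52],
    [0.9,-0.7,60.4],
    [0.9,-0.7,60.4],
    [0.9,-0.7,60.4],
    [0.9,-0.7,60.4],
  ],
  delta_rot=[
    [0,0,0],
    [0,0,0],
    [0,0,0],
    [0,0,0],
    [0,0,0],
    [0,0,0],
    [0,0,0],
  ],
  grip=[0.8,0.8,0.8,0.8,0.8,0.8,0.8],
)

```text
clock: 12.78
ee_pos: [544.7, 215.9, 165.2]
eef_rot: [0.145, 0.652, 0.726, 0.162]
force: [-1.1, -0.3, -0.5]
gripper_width: 0.266
grip_force: 59.1
```

```bash
python3 - <<'E'
from tgt import *
s=bot.read_camera('side');t=bot.read_camera('top')
st=bot.read_state();p=np.array(st['ee_pos']);r=R.from_quat(st['eef_rot'],scalar_first=True);print(p,rel(tcp(100),RT))
np.save('s3.npy',s,allow_pickle=True);np.save('t3.npy',t,allow_pickle=True)
ims=[]
for c,(u0,v0) in((s,(170,130)),(t,(170,150))):
    im=cv2.resize(c['pixels'][v0:v0+120,u0:u0+100],None,fx=4,fy=4,interpolation=2)
    f=lambda P:np.int32((proj(c,P)-[u0,v0]+.5)*4)
    cv2.polylines(im,[f(p+r.apply([[-64.3,12,-20.5],[-64.3,-12,-20.5],[95.7,-12,-20.5],[95.7,12,-20.5]]))],True,(0,0,255),1)
    th=np.linspace(0,2*np.pi,40)
    y=np.cross(a,x); C=np.cos(th)[:,None]*x+np.sin(th)[:,None]*y
    cv2.polylines(im,[f(L+25*C)],True,(0,255,0),1)
    cv2.polylines(im,[f(p+r.apply(W)+5*r.apply([0,0,-1])+7*C)],True,(0,255,0),1)
    ims.append(im)
cv2.imwrite('pics/p5.png',np.hstack(ims))
E
```

```text
[544.67228553 215.86823652 165.08455774] (array([-0.3, -0.4,  0.4]), array([ 0.002,  0.001, -0.   ]))
```

View pics/p5.png

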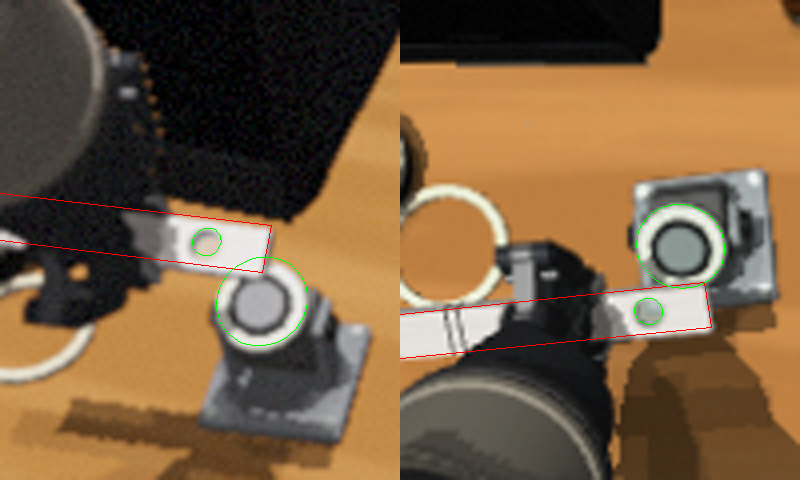

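The overlays match in both views. In the side crop the window is at (206,243) and the ring at (261,304); in the top crop they are at (648,311) and (681,246). Any leftover offset is common to window and ring, at or below about 1 px. Handing in.

```bash
python3 -c "
from rig import bot
print(bot.finish_job())"
```

```text
the job is handed in; nothing more can be done
None
```

I pressed the gauge until the foot sat on the slider and let it spring back. I then drew the slider out endways, and the gripper now holds it with its window about 100 mm from the lens on the axis. The job was handed in at about 13 s; I kept the dropper bottle and canister out of the arm's path but did not check afterwards that they were upright, and no verdict came back.

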